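Hook the filing plate under the bench stud

ROBOT

A 6-joint arm with a two-finger parallel gripper is mounted at the origin on the work surface. World frame = base frame: x ahead of the robot, y to its left, z up, the work surface at z = 0. Lengths are in mm, angles in rad, forces in N, time in s.
With the tool pointing down it reaches from about 325 to 875 mm from the base axis. Payload 4.4 kg.
Tool frame: the origin (TCP) lies at the very end of the fingers, on their centre line; the grasp point (between the pads) lies 19 mm behind it (bot.pinch_z is the z of the grasp point in the tool frame, in mm); z points along the fingers, y is the line along which they close (so a half turn about z gives the same grasp; the last joint's range is limited). The gripper opens to 85 mm and grips with 20 to 120 N. Pads are 22 mm wide; open, the fingers measure 114 mm over their backs; the gripper's body (76 mm by 85 mm) begins 54 mm behind the grasp point. The pads swing forward as they close: fully open they stand 13 mm farther back than shut.
Start: joints at [0.981, 0.207, 1.542, -0, 1.393, -0.15], TCP at [244.821, 520.279, 231.282] pointing down, gripper open.
Joint ranges: [-2.73, 2.73], [-0.86, 2.22], [0.23, 2.46], [-1.11, 4.25], [0.08, 2.63], [-2.82, 2.82]. Speed limits (rad/s): [2.79, 2.79, 3.14, 3.14, 3.14, 3.14].

INTERFACE

Orientations are given as a unit quaternion [x, y, z, w].
In Python, from bench import bot gives the robot as it stands. The module is installed in compiled form; this text tells all that it offers. Calls block until the motion is done:
- bot.move_to(position, orientation): joint-space move of the TCP to a pose.
- bot.line_to(position, attitude=None, vel=150, stop_force=None): straight line of the TCP; attitude=None keeps the orientation; vel is the mean speed in mm/s. With stop_force (N) it stops when the force on the tool has changed by that much, and returns True; else False.
- bot.movej(angles): joint-space move.
- bot.grip(opening, grip_force=None): finger opening in mm; grip_force is the grip in N (None keeps the last); returns when the fingers have stopped.
- bot.dwell(seconds).
- bot.solve_ik(position, orientation): joint angles nearest the present ones, or None.
- bot.capture(name): name is "scene" or "top"; returns (picture, depth): 420x560x3 uint8, red, green, blue; 420x560 float32, mm along the optical axis (not along the pixel's ray), 0 where there is no reading.
- bot.camera_info(name): a dict with "vertical_fov" (degrees; the focal length in pixels is half the picture's height over the tangent of half this angle, whatever the lens; pixels are square), "cx", "cy" (the principal point, pixels), "view" (4x4, takes a point from world to camera coordinates). Camera axes: x right, y up, looking along -z (the intrinsics and any distortion apply to the point x, -y, -z); pixel columns grow to the right and rows downward; lengths in mm; the calibration is good to about 2 mm. A picture is of the moment at which its call begins. camera_info takes no time and is no camera call.
A pose or a line that the arm cannot do raises bot.PlanningError and nothing moves.
- bot.hand_in(): hands the job in; it is judged then, once.
Readings, each from a call of its own:
- bot.read_clock(): time.
- bot.read_qpos(): joint angles.
- bot.read_dq(): joint speeds.
- bot.read_effort(): joint torques, N m.
- bot.read_position(): TCP position.
- bot.read_tool_rot(): TCP orientation.
- bot.read_contact_force(): force on the tool from outside, world axes, zero at the start.
- bot.read_ft_torque(): the same for the moment, N m.
- bot.read_opening(): finger opening in mm.
- bot.read_gripper_force(): force on a finger pad.
Only numpy, scipy, OpenCV 4.12 (cv2) and the standard library are available. Lean on these libraries where they do the work, as an engineer would, in place of code of your own. Each camera call takes 0.05 s, during which the arm holds its last target. There are 200 camera calls.

TASK

Fit the filing plate with the oblong eye onto the mushroom-headed stud on the jeweller's bench: tilt the plate so that the far bar of its eye goes down beyond and under the stud's wide head, draw it back and level it, so that it is left lying flat on the bench with the stud standing in the eye and the head above it, unable to lift off. Leave the similar plate with the small round hole where it lies.

Things in the scene. Friction and masses are not known exactly. Their poses are not given: they have to be found in the camera images.
- eye_plate: Aluminium plate, 6 mm thick. Origin: eye's centre, underside; z up. Rectangular eye 52 (x) by 80 mm (y) in bars 12 mm wide (frame 76 by 104); far bar at +x. Tail 60 wide, along -x to x = -82. Handle: upright wooden block on the tail, 14 (x) by 40 mm (y), at x = -60, y = 0, from z = 6 to 46. 0.15 kg. Starts flat on the bench, tail roughly towards the robot (yaw within 0.4 rad of 0).
- hole_plate: Look-alike to be left alone: same outline, tail, wooden block, axes and origin, but with only a round 30 mm hole where the other has its oblong eye. One plate lies left of the stud, the other right; which is which varies.
- stud_foot (a point): Point on the axis of the fixed steel mushroom stud, at the bench top (z = 0). Neck 12 mm thick; head a round disc 60 mm wide, 5 mm thick, underside at 30 and top at 35 mm. A level eye cannot pass it; tilted about 30 degrees with +x down, the far bar goes under the head, and drawn towards the neck it lets the near bar clear the head. Any yaw will do. Clutter stands 80 mm or more beyond.
There are look-alikes about, which are no part of the job. Leave any purple, red or yellow look-alike of the eye_plate alone.

How it is judged (in metres and radians):
At the end, for the whole second after the job is handed in: The oblong-eye plate lies at rest, flat (within 5 degrees) and right side up on the bench (its underside at the eye's centre within 4 mm of the bench top), with the stud's neck anywhere inside the eye, thus under the head (x of stud_foot in the frame of eye_plate between -0.023 and 0.023 m and y of stud_foot in the frame of eye_plate between -0.037 and 0.037 m and height (world z) of eye_plate between -0.004 and 0.004 m and angle between eye_plate's own z axis and vertical below 0.09 rad and linear speed of eye_plate below 0.02 m/s); the robot touches nothing.
It fails at once if the plate with the round hole was moved more than 30 mm (distance of hole_plate from where it was at the start of the episode above 0.03 m).
It also fails if it takes over 40 s, if anything falls off the work surface, if the arm or the gripper's body presses on something with over 40 N, if the wrist force passes 120 N, or if a joint passes its speed limit or range.

## Working session

There is one attempt and no reset: what is moved stays moved. The work goes in short steps, each a Python script; the robot and the scene stay as the last script left them, time stands still between calls to the robot, and variables do not carry over. Pictures are saved under pics/ and viewed, at most 10 in all, crops included, and the job is handed in when it is done.

```bash
ls; mkdir -p pics
python3 - <<'E'
from bench import bot
import cv2,numpy as np
for n in("top","scene"):
    i=bot.camera_info(n);print(n,i)
    p,d=bot.capture(n);np.savez(f"{n}0.npz",p=p,d=d);cv2.imwrite(f"pics/{n}0.png",p[:,:,::-1])
print(bot.read_tool_rot(),bot.pinch_z,bot.read_clock())
E
```

```text
pics
top {'vertical_fov': 54.55537506890261, 'cx': 277.1782764884113, 'cy': 205.43183802185072, 'view': array([[-2.76466855e-03, -9.99846356e-01,  1.73095652e-02,
         6.62658295e+01],
       [ 9.92906327e-01, -6.87102964e-04,  1.18897239e-01,
        -5.02879312e+02],
       [-1.18867077e-01,  1.75154882e-02,  9.92755673e-01,
        -9.15258245e+02],
       [ 0.00000000e+00,  0.00000000e+00,  0.00000000e+00,
         1.00000000e+00]])}
scene {'vertical_fov': 43.52362509105071, 'cx': 271.0604762161931, 'cy': 210.87944538644777, 'view': array([[ 2.10889697e-01,  9.77395620e-01, -1.49444616e-02,
        -1.83753179e+02],
       [-7.72661804e-01,  1.76040642e-01,  6.09920839e-01,
         3.59901426e+02],
       [ 5.98764789e-01, -1.17079006e-01,  7.92321421e-01,
        -1.60035686e+03],
       [ 0.00000000e+00,  0.00000000e+00,  0.00000000e+00,
         1.00000000e+00]])}
[ 2.18118756e-01  9.75921668e-01 -9.81433373e-04 -3.76868983e-04] -18.700000000000003 0.1
```

View pics/top0.png

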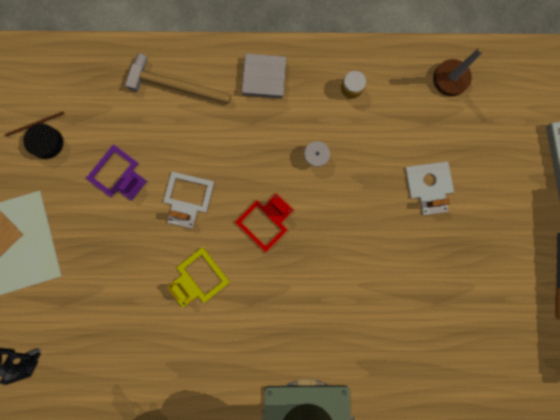

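View pics/scene0.png

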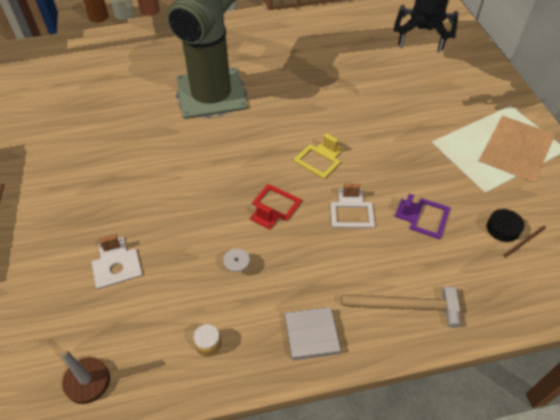

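Top view: the white plate with the oblong eye is at (187,198) and the white plate with the round hole at (430,182). The stud's grey disc is at (317,153). The purple (117,172), red (265,222) and yellow (200,277) ones are decoys. In the scene view, the eye plate is at (352,207), the stud at (236,260) and the hole plate at (117,262). The plate at top (187,198) fits the description: aluminium, with a rectangular eye. I'll confirm that in a crop while measuring.

```bash
cat > h.py <<'E'
import numpy as np,cv2
from bench import bot
def cam(n):
    i=bot.camera_info(n);V=i["view"];f=210/np.tan(np.radians(i["vertical_fov"])/2)
    return V[:3,:3],V[:3,3],f,i["cx"],i["cy"]
def ray(n,px):
    R,t,f,cx,cy=cam(n);px=np.atleast_2d(px).astype(float)
    d=np.c_[(px[:,0]-cx)/f,-(px[:,1]-cy)/f,-np.ones(len(px))]@R
    return -R.T@t,d          # d scaled to unit optical depth
def onplane(n,px,z):
    o,d=ray(n,px);return o+d*((z-o[2])/d[:,2])[:,None]
def tri(p1,p2):
    o1,d1=ray("top",p1);o2,d2=ray("scene",p2);d1=d1[0];d2=d2[0]
    s=np.linalg.lstsq(np.c_[d1,-d2],o2-o1,rcond=None)[0]
    a=o1+s[0]*d1;b=o2+s[1]*d2;return (a+b)/2,np.linalg.norm(a-b)
def cloud(n,d):
    v,u=np.mgrid[:420,:560];o,r=ray(n,np.c_[u.ravel(),v.ravel()])
    P=o+r*d.reshape(-1,1);P[d.ravel()==0]=np.nan;return P.reshape(420,560,3)
E
python3 - <<'E'
from h import *
np.set_printoptions(precision=1,suppress=True)
W={"top":dict(eye=(150,160,225,240),stud=(298,132,338,175)),"scene":dict(eye=(322,175,385,235),stud=(215,243,258,278))}
C={};crops=[]
for n in W:
    z=np.load(n+"0.npz");p,d=z["p"],z["d"];P=cloud(n,d)
    hsv=cv2.cvtColor(p,cv2.COLOR_RGB2HSV)
    for k,(a,b,c,e) in W[n].items():
        m=np.zeros((420,560),np.uint8);m[b:e,a:c]=((hsv[b:e,a:c,1]<60)&(hsv[b:e,a:c,2]>90))*255
        cs,h=cv2.findContours(m,cv2.RETR_CCOMP,cv2.CHAIN_APPROX_NONE)
        for q,hh in zip(cs,h[0]):
            if cv2.contourArea(q)<60:continue
            M=cv2.moments(q);cen=(M["m10"]/M["m00"],M["m01"]/M["m00"]);hole=hh[3]>=0
            C[n,k,hole]=cen
            print(n,k,"hole" if hole else "outer",np.array(cen),cv2.contourArea(q))
            if k=="eye":
                w=onplane(n,q[:,0],6)[:,:2].astype(np.float32);print("  rect@6",cv2.minAreaRect(w))
            else: print("  circ",cv2.minEnclosingCircle(onplane(n,q[:,0],35)[:,:2].astype(np.float32)))
    a,b,c,e=W[n]["eye"];Q=P[b:e,a:c].reshape(-1,3)
    T=Q[(Q[:,2]>36)&(Q[:,2]<60)];print(n,"handle",len(T),np.median(T,0) if len(T) else "", cv2.minAreaRect(T[:,:2].astype(np.float32)) if len(T)>4 else "")
    a2,b2,c2,e2=W[n]["stud"];S=P[b2:e2,a2:c2].reshape(-1,3);S=S[(S[:,2]>25)&(S[:,2]<60)];print(n,"studdepth",len(S),np.median(S,0))
    crops.append(cv2.resize(p[b:e,a:c,::-1],(380,400),interpolation=cv2.INTER_CUBIC))
    pl=Q[Q[:,2]<3];print("table z",np.nanmedian(pl[:,2]))
print("stud",tri(C["top","stud",False],C["scene","stud",False]))
print("eye",tri(C["top","eye",True],C["scene","eye",True]))
cv2.imwrite("pics/crop.png",np.hstack(crops))
E
```

```text
top eye outer [187.4 196.1] 1628.0
  rect@6 ((517.7578125, 281.3638610839844), (105.24960327148438, 119.94285583496094), 76.45780181884766)
top eye hole [188.3 191.8] 752.5
  rect@6 ((538.7984619140625, 276.2427062988281), (82.79559326171875, 55.96424102783203), 76.36050415039062)
top stud outer [316.7 153.5] 430.0
  circ ((625.5838012695312, -27.398778915405273), 29.10779571533203)
top handle 113 [481.3 288.   46.1] ((480.7135009765625, 288.8046875), (39.727508544921875, 13.868698120117188), 76.88589477539062)
top studdepth 493 [625.6 -28.3  35.2]
table z 0.2339230537994581
scene eye outer [351.7 212.3] 1186.0
  rect@6 ((525.20068359375, 281.8473205566406), (104.9346694946289, 120.41998291015625), 73.85316467285156)
scene eye hole [352.  214.4] 542.0
  rect@6 ((544.4910278320312, 275.1585693359375), (83.06258392333984, 52.826900482177734), 77.15230560302734)
scene stud outer [236.1 259.7] 429.5
  circ ((629.7374267578125, -28.55098533630371), 30.017837524414062)
scene handle 106 [487.2 290.6  44.7] ((484.6697692871094, 290.30645751953125), (39.64164733886719, 17.533344268798828), 75.67684936523438)
scene studdepth 478 [629.7 -27.5  35.3]
table z 0.06850120536807935
stud (array([626.5, -28.2,  29.3]), np.float64(0.1230614853419448))
eye (array([539.8, 277.7,  -1. ]), np.float64(0.13269301675162054))
```

View pics/crop.png

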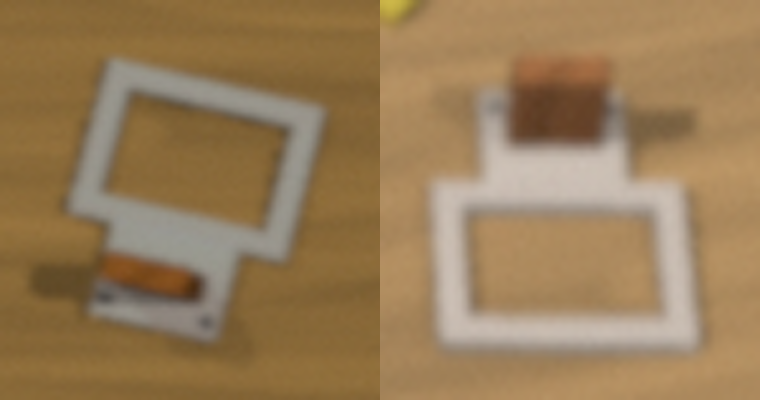

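The crop confirms it: the left plate is white aluminium with a rectangular eye, lying flat with its wooden handle block toward the robot. Next I'll plan the tilt-insertion waypoints and check their IK before moving.

```bash
cat >> h.py <<'E'
from scipy.spatial.transform import Rotation as Ro
STUD=np.array([627.7,-28.0]);EYE=np.array([541.6,275.7]);HAND=np.array([482.7,289.5]);YAW0=-0.234
ZT=14.0   # TCP height above plate's underside
def tool(O,yaw,th,sgn):
    Rp=Ro.from_euler("ZY",[yaw,th]).as_matrix()
    y=np.array([sgn,0,0.]);z=np.array([0,0,-1.]);Rg=np.c_[np.cross(y,z),y,z]
    return np.asarray(O)+Rp@[-60,0,ZT],Ro.from_matrix(Rp@Rg).as_quat()
def sec(X,Z,deg,yaw,sgn,stud=STUD):
    return tool([stud[0]+X*np.cos(yaw),stud[1]+X*np.sin(yaw),Z],yaw,np.radians(deg),sgn)
WP=[(17,110,0),(17,110,35),(17,70,35),(17,27,35),(-11,28,32),(-13,31,25),(-13,24,19),(-13,12,9),(-13,2,0)]
E
python3 - <<'E'
from h import *
np.set_printoptions(precision=2,suppress=True)
G0=EYE
print(G0+60*-np.array([np.cos(YAW0),np.sin(YAW0)]),HAND)
for s in(1,-1):
    for z in(0,110):
        p,q=tool([*EYE,z],YAW0,0,s);print(s,z,p,bot.solve_ik(p,q))
    for yaw in(-.6,-.3,0,.3,.6):
        r=[bot.solve_ik(*sec(*w,yaw,s)) for w in WP];print(s,yaw,[x is not None for x in r], r[3],r[-1])
E
```

```text
[483.24 289.61] [482.7 289.5]
1 0 [483.24 289.61  14.  ] [ 0.39  0.45  1.72 -0.    0.97  0.62]
1 110 [483.24 289.61 124.  ] [ 0.39  0.29  1.67 -0.    1.18  0.62]
1 -0.6 [True, True, True, True, True, True, True, True, True] [-0.27  0.81  1.13  0.19  1.79  0.32] [-0.13  0.46  1.71 -0.    0.97  0.47]
1 -0.3 [True, True, True, True, True, True, True, True, True] [-0.21  0.84  1.08  0.06  1.84  0.09] [-0.17  0.44  1.74 -0.    0.96  0.13]
1 0 [True, True, True, True, True, True, True, True, True] [-0.15  0.84  1.06 -0.09  1.84 -0.14] [-0.21  0.44  1.74 -0.    0.96 -0.21]
1 0.3 [True, True, True, True, True, True, True, True, True] [-0.09  0.83  1.09 -0.22  1.79 -0.37] [-0.24  0.45  1.73 -0.    0.97 -0.54]
1 0.6 [True, True, True, True, True, True, True, True, True] [-0.03  0.79  1.15 -0.35  1.7  -0.59] [-0.27  0.46  1.7  -0.    0.98 -0.87]
-1 0 [483.24 289.61  14.  ] [ 0.39  0.45  1.72 -0.    0.97 -2.52]
-1 110 [483.24 289.61 124.  ] [ 0.39  0.29  1.67 -0.    1.18 -2.52]
-1 -0.6 [True, True, True, False, True, True, True, True, True] None [-0.13  0.46  1.71 -0.    0.97 -2.67]
-1 -0.3 [False, False, False, False, False, False, False, False, False] None None
-1 0 [False, False, False, False, False, False, False, False, False] None None
-1 0.3 [True, True, True, True, True, True, True, True, True] [-0.09  0.83  1.09 -0.22  1.79  2.77] [-0.24  0.45  1.73 -0.    0.97  2.6 ]
-1 0.6 [True, True, True, True, True, True, True, True, True] [-0.03  0.79  1.15 -0.35  1.7   2.55] [-0.27  0.46  1.7  -0.    0.98  2.27]
```

Sign +1 works with yaw −0.1. Next: grasp, lift, move to the hover pose above the stud, and look.

Run:
```python
from h import *
np.set_printoptions(precision=1,suppress=True)
p,q=tool([*EYE,110],YAW0,0,1);bot.move_to(p,q)
bot.grip(60,80)
p[2]=ZT;print("hit",bot.line_to(p,vel=120,stop_force=15))
bot.grip(0,80);print("open",bot.read_opening(),bot.read_gripper_force())
p[2]=ZT+110;bot.line_to(p,vel=150)
print("open",bot.read_opening(),bot.read_contact_force())
bot.move_to(*sec(*WP[0],-.1,1));bot.line_to(*sec(*WP[1],-.1,1),vel=60)
print(bot.read_opening(),bot.read_position(),bot.read_clock())
for n in("top","scene"):
    im,d=bot.capture(n);np.savez(n+"1.npz",p=im,d=d)
    a,b=(220,60) if n=="top" else (160,140)
    cv2.imwrite(f"pics/{n}1.png",cv2.resize(im[b:b+170,a:a+180,::-1],(600,567)))
```

```text
hit False
open 12.885021481995302 79.14186716079712
open 12.891918079574475 [ 0.2  0.1 -0.7]
12.968262377639977 [603.5 -24.4 155.4] 6.2583
```

View pics/scene1.png

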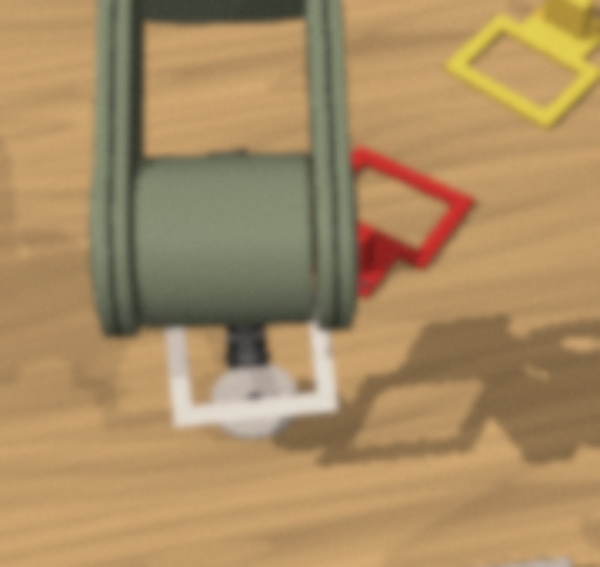

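The scene crop shows the plate held and tilted, with its far bar at about (255,410) in the crop, over the stud head. I'll check the held pose against the prediction using depth from the same view.

Run:
```python
from h import *
np.set_printoptions(precision=3,suppress=True)
z=np.load("scene1.npz");P=cloud("scene",z["d"]);p=z["p"]
hsv=cv2.cvtColor(p,cv2.COLOR_RGB2HSV)
Rt=Ro.from_quat(bot.read_tool_rot()).as_matrix();t=np.array(bot.read_position())
y=np.array([1,0,0.]);zz=np.array([0,0,-1.]);Rg=np.c_[np.cross(y,zz),y,zz];Rp=Rt@Rg.T
O=t-Rp@[-60,0,ZT];print("O",O,Ro.from_matrix(Rp).as_euler("ZYX"))
L=(P-O)@Rp
m=(hsv[:,:,1]<60)&(hsv[:,:,2]>120)&(abs(L[:,:,2]-6)<14)&(abs(L[:,:,1])<65)&(L[:,:,0]>-25)&(L[:,:,0]<60)
Q=L[m];A=np.c_[Q[:,0],Q[:,1],np.ones(len(Q))];c=np.linalg.lstsq(A,Q[:,2],rcond=None)[0]
print(len(Q),"plane slopes,x,y,z0",c,"resid",np.std(Q[:,2]-A@c))
print("x",np.percentile(Q[:,0],[1,99]),"y",np.percentile(Q[:,1],[1,99]))
r=cv2.minAreaRect(np.float32(Q[:,:2]));print(r)
F=Q[(abs(Q[:,1])<25)&(Q[:,0]>15)];print("farbar",np.median(F,0),np.percentile(F[:,0],[2,98]))
```

```text
O [644.211 -28.892 110.669] [-0.099  0.61   0.   ]
504 plane slopes,x,y,z0 [ 0.003 -0.001  5.703] resid 2.2209148892223283
x [-21.619  38.933] y [-50.611  51.276]
((8.90301513671875, 0.6432647705078125), (103.26392364501953, 61.570674896240234), 89.06218719482422)
farbar [33.224  0.104  5.993] [27.213 38.856]
```

The held pose matches the prediction to about 1 mm and 0.2°. Proceeding with the insertion, using force stops.

Run:
```python
from h import *
np.set_printoptions(precision=1,suppress=True)
S=np.array([628.5,-28.2])
for k,w in enumerate(WP[2:],2):
    hit=bot.line_to(*sec(*w,-.1,1,S),vel=60 if k<4 else 25,stop_force=12)
    print(w,hit,bot.read_contact_force(),bot.read_opening(),bot.read_clock())
    if hit:break
for n in("top","scene"):
    im,d=bot.capture(n);np.savez(n+"2.npz",p=im,d=d)
    a,b=(220,60) if n=="top" else (160,140)
    cv2.imwrite(f"pics/{n}2.png",cv2.resize(im[b:b+170,a:a+180,::-1],(600,567)))
```

```text
(17, 70, 35) False [ 0.4  0.6 -1. ] 12.768204287478408 7.175
(17, 27, 35) False [-0.5  0.2 -0.7] 12.761832013217537 8.0417
(-11, 28, 32) False [ 0.4 -0.5 -2. ] 12.921305034730638 9.4083
(-13, 31, 25) False [ 0.1 -0.  -2.5] 12.920717669299043 9.8583
(-13, 24, 19) False [ 0.7 -0.1 -0.9] 13.000329429708259 10.525
(-13, 12, 9) False [-0.  -0.  -1.3] 12.929945864395716 11.5583
(-13, 2, 0) False [-0.  -0.1 -1.2] 12.838721417419078 12.4833
```

View pics/scene2.png

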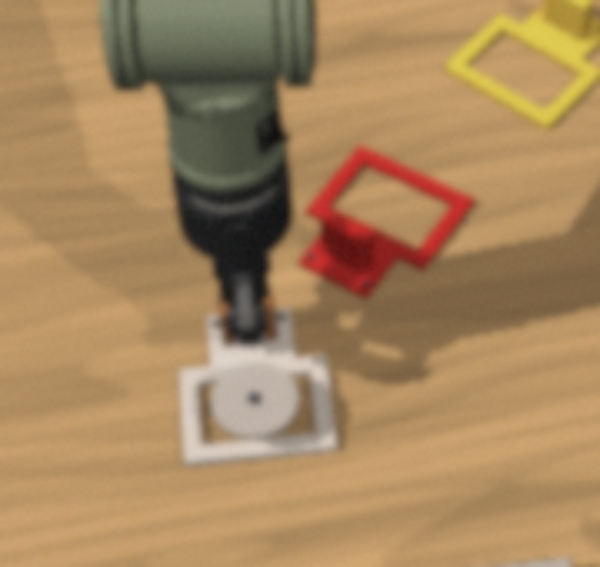

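The plate is level around the stud, with the head disc at (255,398) in the crop above the eye and no contact forces during the move. I'll lower it to the bench, release, retreat and check.

Run:
```python
from h import *
np.set_printoptions(precision=1,suppress=True)
p=np.array(bot.read_position());p[2]-=4
print(bot.line_to(p,vel=10,stop_force=5),bot.read_position(),bot.read_contact_force())
bot.grip(28);p=np.array(bot.read_position());p[2]+=40;print(bot.line_to(p,vel=60,stop_force=8))
p[2]+=120;bot.line_to(p);p[0]-=160;p[1]+=150;bot.line_to(p);bot.dwell(.5)
for n in("top","scene"):
    im,d=bot.capture(n);P=cloud(n,d)
    hsv=cv2.cvtColor(im,cv2.COLOR_RGB2HSV)
    m=(hsv[:,:,1]<60)&(hsv[:,:,2]>90)&(abs(P[:,:,0]-600)<110)&(abs(P[:,:,1]+28)<75)
    Q=P[m&(P[:,:,2]<16)&(P[:,:,2]>2.5)];A=np.c_[Q[:,:2]-STUD,np.ones(len(Q))]
    print(n,"plate",len(Q),"slopes/z",np.round(np.linalg.lstsq(A,Q[:,2],rcond=None)[0],3),cv2.minAreaRect(np.float32(Q[:,:2])),"stud",np.median(P[m&(P[:,:,2]>28)&(P[:,:,2]<42)],0))
    if n=="top":cv2.imwrite("pics/top3.png",cv2.resize(im[60:230,220:400,::-1],(600,567)))
print(bot.read_clock())
```

```text
True [556.8 -21.1  14.8] [ 0.7 -0.2  4.4]
False
top plate 774 slopes/z [-0.   0.   6.1] ((593.421630859375, -25.07898712158203), (103.17977142333984, 119.47526550292969), 84.60855865478516) stud [625.6 -28.1  35.2]
scene plate 740 slopes/z [-0.   0.   6.4] ((597.6256713867188, -25.061996459960938), (103.65743255615234, 122.30557250976562), 84.5228042602539) stud [629.1 -27.6  35.3]
17.1333
```

View pics/top3.png

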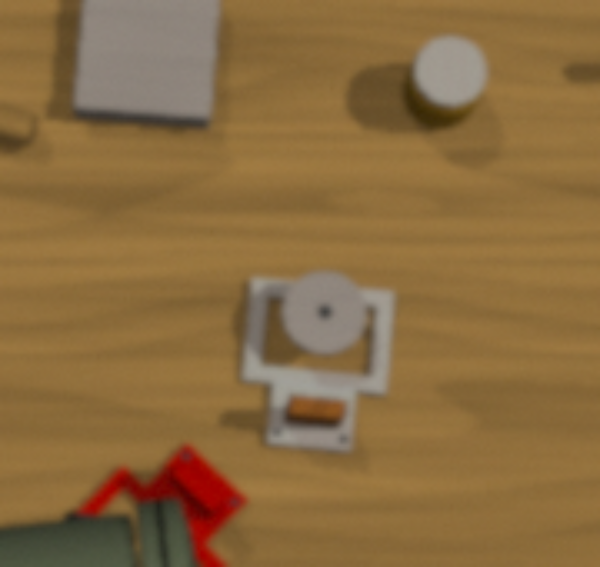

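The plate lies flat (top at 6 mm) with the stud in the eye, about 10 mm off centre against a 23 mm limit. The gripper is clear.

```bash
python3 -c "
from bench import bot
print(bot.hand_in())"
```

```text
the job is handed in; nothing more can be done
None
```

The oblong-eye plate lies flat on the bench with the stud standing in its eye under the head, the round-hole plate was never approached, and the job was handed in with the clock at about 17 s; no verdict was returned.

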